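# Clamp a fresh cartridge into the kitchen water filter

### The job

Fit the fresh filter cartridge into the water-filter station on the worktop: swing the steel clamp lever all the way open, lay the cartridge down in its cradle with its neck in the slotted end wall (set it down, do not drop it), then swing the clamp lever fully shut over it. Let go of everything, and leave the canister, mug and sugar pot undisturbed.

Things in the scene. Friction and masses are not known exactly. Their poses are not given: they have to be found in the camera images.
- station: Grey plastic water-filter station, fixed; base plate x -50 to 66, y -108 to 108, 12 mm thick. Origin on the worktop under the cradle's middle, z up, y along the cradle. Its -x side (towards the robot) has the clamp lever's cross bar, its +x side the hinge. Steel pipe stubs stick out 22 mm from both ends, 20 mm up. It stands left or right of the cartridge, at varying place and yaw.
- bail (a joint): Angle (rad) of the clamp lever, a U-shaped bail of bare steel: 0 = fully shut, level over the cradle; 2.0 = fully open, leaning back past upright (end stop). Hinge friction (0.2 N m, about 1.5 N at the bar) holds it where it is left. Starts shut or a little ajar. Shut, its arms clear a properly laid cartridge by 3 mm; it cannot shut on one that sits high.
- bail_bar (a point): Middle of the lever's cross bar, the part to hold: round steel, 12 mm thick, 108 mm long, parallel to the station's y, 132 mm from the hinge axis, 81 mm above the worktop when shut. Square 8 mm arms join it at y = -48 and +48 mm (88 mm free between). Shut, it overhangs the front of the base plate. Its frame turns with the lever.
- bail_axis (a point): Middle of the lever's hinge axis: x = 52, z = 81 mm in the station's frame, axis along the station's y. At lever angle a the bar is 132*cos(a) mm to the -x side of this point and 132*sin(a) mm above it: it rises and swings over towards +x. Two hinge posts, 90 mm high, stand at x 44 to 60, y 53 to 61 and -61 to -53 mm.
- seat (a point): Where cart_mid lies when home: 51 mm above the station's origin, axes as the station's. Cradle: two saddles at y 56 to 80 and -80 to -56 mm, floors 26 mm above the worktop, side walls with inner faces at x = -29 and 29 mm, 64 mm high, tops a little flared. Between the saddles only the 12 mm base plate lies below: room for fingers.
- slot (a point): Middle of the open-topped slot in the station's +y end wall: y = 89, 51 mm above the worktop; slot 26 mm wide, its bottom 28 mm above the worktop. The cartridge's neck lies here when home. Both end walls are 62 mm high with inner faces at y = -84 and 84 mm; the -y one is plain.
- cartridge: White filter cartridge lying on the worktop, about 0.3 kg: round body 46 mm across, 112 mm long, square caps 50 x 50 x 24 mm at its ends (160 mm over both), and a neck 18 mm across standing out 22 mm from the +y cap. Origin at the centre of its underside, y along its length towards the neck, z up. In the cradle it has 4 mm play each way, across and lengthwise.
- cart_mid (a point): Centre of the cartridge on its long axis, 25 mm above its underside, axes as the cartridge's. Good place to grip: across the round body.
- cart_neck (a point): Point on the axis of the cartridge's neck, 89 mm from cart_mid towards +y.
- canister: White ceramic canister with a terracotta band and lid knob, 97 mm in diameter and 153 mm high, standing behind the work; origin under its centre. To be left alone.
- mug: White mug, 80 mm in diameter, 90 mm high, with a handle, standing off to the right (-y); origin under its centre. To be left alone.
- sugar_pot: Small white lidded pot, 86 mm in diameter, 96 mm high, standing off to the left (+y); origin under its centre. To be left alone.
Things that resemble listed ones, but are neither listed nor needed, are in the scene too. Several things have the shape of the cartridge; the one meant has the colours described above.

How it is judged:
On the way, in this order (a step that is already met when the one before it is completed fails the run):
1. the clamp lever is swung open (past 1.7 rad) while the cartridge is still out of the cradle (value of joint bail above 1.7 rad and distance between cart_mid and seat above 0.06 m), for 0.2 s.
2. with the lever open, the cartridge lies home in the cradle, flat, neck in the slot, and the fingers have let go of it (x of cart_mid in the frame of seat between -0.007 and 0.007 m and y of cart_mid in the frame of seat between -0.008 and 0.008 m and z of cart_mid in the frame of seat below 0.004 m and distance between cart_neck and slot below 0.014 m and angle between cartridge's own z axis and vertical below 0.06 rad and value of joint bail above 1.2 rad and contact force between the fingers and cartridge below 0.1 N), for 0.2 s.
At the end, for the whole second after the job is handed in: The cartridge lies flat at rest on the saddle floors (centre within 7 mm across, 8 mm along and 4 mm in height of its seat, tilted under 0.06 rad, neck within 14 mm of the slot's middle) and the clamp lever is at rest fully shut over it (under 0.08 rad) (x of cart_mid in the frame of seat between -0.007 and 0.007 m and y of cart_mid in the frame of seat between -0.008 and 0.008 m and z of cart_mid in the frame of seat below 0.004 m and distance between cart_neck and slot below 0.014 m and angle between cartridge's own z axis and vertical below 0.06 rad and value of joint bail below 0.08 rad and linear speed of cartridge below 0.02 m/s and velocity of joint bail between -0.05 and 0.05 rad/s); the robot touches nothing.
It fails at once if the canister is disturbed (moved more than 30 mm) (distance of canister from where it was at the start of the episode above 0.03 m).
It fails at once if the mug is disturbed (moved more than 30 mm) (distance of mug from where it was at the start of the episode above 0.03 m).
It fails at once if the sugar pot is disturbed (moved more than 30 mm) (distance of sugar_pot from where it was at the start of the episode above 0.03 m).
It fails at once if the cartridge is dropped (falls faster than 0.6 m/s out of the fingers) (linear speed of cartridge above 0.6 m/s and contact force between the fingers and cartridge below 0.1 N).
It also fails if it takes over 72 s, if anything falls off the work surface, if the arm or the gripper's body presses on something with over 40 N, if the wrist force passes 120 N, or if a joint passes its speed limit or range.

### The arm

A 6-joint arm with a two-finger parallel gripper is mounted at the origin on the work surface. World frame = base frame: x ahead of the robot, y to its left, z up, the work surface at z = 0. Lengths are in m, angles in rad, forces in N, time in s.
With the tool pointing down it reaches from about 0.3 to 0.875 m from the base axis. Payload 6.4 kg.
Tool frame: the origin (TCP) lies on the centre line of the jaws, within the pads' length; the fingertips stand 25 mm ahead of it and the grasp point (between the pads) lies 6 mm ahead of it (ctrl.tip_reach is the distance from the TCP to the fingertips, in m); z points along the fingers, y is the line along which they close (so a half turn about z gives the same grasp; the last joint's range is limited). The gripper opens to 85 mm and grips with 20 to 120 N. Pads are 22 mm wide; open, the fingers measure 114 mm over their backs; the gripper's body (76 mm by 85 mm) begins 54 mm behind the grasp point. The pads swing forward as they close: fully open they stand 13 mm farther back than shut.
Start: joints at [-0.206, 0.181, 1.607, -0, 1.354, -0.206], TCP at [0.575, 0, 0.226] pointing down, gripper open.
Joint ranges: [-2.99, 2.99], [-0.89, 2.07], [0.3, 2.58], [-1.14, 4.28], [0, 2.63], [-3.12, 3.12]. Speed limits (rad/s): [2.57, 2.57, 3.01, 3.14, 3.14, 3.14].

### API

Orientations are given as a unit quaternion [w, x, y, z].
In Python, from bench import ctrl gives the robot as it stands.
- The arm moves only by the tool servo_tool, never from a script. Its argument "motion" is a list that holds one entry, the list of rows, each a list of 5 numbers: the shift along the tool's x, y, z in cm, then the turn about the tool's z in degrees, then the closure, from -1 (fully open) to 1 (shut). In form: [[[dx, dy, dz, twist, claw], ...]]. A call has 1 to 5 rows; each row is the pose to reach, as a shift and turn from the pose commanded when the call began, along the tool's axes at that moment; what a row does not reach only later rows make up. A row lasts 1/10 s, in which the tool goes at most 50 mm and 8.59 degrees, less where a joint would pass 70% of its speed; a pose out of reach is approached as far as the arm can. A call with a gripper value outside its range is refused whole. The fingers move at their own pace and stop on an object; the grip force is fixed at half the most. Time passes only in rows, so rows that repeat a pose let the fingers close. It gives the time, the measured TCP pose, the force, the opening and the grip force at its end, in the units of the state.
- ctrl.get_obs(): the state, without advancing time (a new reading comes with each control period).
- ctrl.camera(name): name is "scene" or "side" or "wrist"; returns a dict with "pixels" (400x640x3 uint8, red, green, blue), "depth" (400x640 float32, m along the optical axis (not along the pixel's ray), 0 where there is no reading), "fx", "fy", "cx", "cy" (pixels), "R" (3x3) and "t" (3): a world point X has camera coordinates R X + t; the wrist camera has in their place "hand_eye" (4x4, takes a point from camera to tool coordinates, whose origin is the TCP and whose axes are the flange's). Camera axes: x right, y down, z forward; pixel columns grow to the right and rows downward; lengths in m; the calibration is good to about 2 mm. A picture is of the moment at which its call begins: read the wrist's pose just before it.
- ctrl.hand_in(): hands the job in; it is judged then, once.
The state is a dict: "time_s": time; "q": joint angles; "dq": joint speeds; "joint_efforts": joint torques, N m; "eef_pos": TCP position; "eef_rot": TCP orientation; "wrist_force": force on the tool from outside, world axes, zero at the start; "torque": the same for the moment, N m; "opening": opening from 0.0 (shut) to 1.0 (fully open); "grasp_force": force on a finger pad.
Only numpy, scipy, OpenCV 4.12 (cv2) and the standard library are available. Lean on these libraries where they do the work, as an engineer would, in place of code of your own. Each camera call takes 0.05 s, during which the arm holds its last target. There are 200 camera calls.

## Working session

There is one attempt and no reset: what is moved stays moved. The work goes in short steps, Python scripts to look and compute and a tool call to move; the robot and the scene stay as the last step left them, time stands still between calls to the robot, and variables do not carry over. Pictures are saved under pics/ and viewed, at most 10 in all, crops included, and the job is handed in when it is done.

Besides the shell and the picture viewer there is one more tool, called as name(argument=value, ...) on one line, values as JSON. servo_tool: Moves the arm, as the interface text tells. Its arguments: {"type":"object","properties":{"motion":{"type":"array"}},"required":["motion"]}

```bash
mkdir -p pics; ls
python3 - <<'E'
from bench import ctrl
import cv2,numpy as np,pickle
o=ctrl.get_obs();print(o)
d={}
for n in("scene","side","wrist"):
    c=ctrl.camera(n);d[n]=c;cv2.imwrite(f"pics/{n}0.png",c["pixels"][:,:,::-1])
    print(n,{k:c[k] for k in c if k not in("pixels","depth")})
pickle.dump((o,d),open("s0.pkl","wb"))
E
```

```text
pics
{'time_s': 0.0, 'q': array([-2.06293801e-01,  1.81571565e-01,  1.60801701e+00,  1.46532697e-05,
        1.35378830e+00, -2.06296907e-01]), 'dq': array([0.0015596 , 0.00063496, 0.00063304, 0.00137971, 0.0030259 ,
       0.00097835]), 'joint_efforts': array([ 3.41415571e-04, -4.44869328e+01, -3.51340663e+01, -2.51131587e-04,
        9.11703974e-03,  3.43231875e-05]), 'eef_pos': array([5.74436260e-01, 1.43779171e-04, 2.25362645e-01]), 'eef_rot': array([-7.50572228e-04,  7.07106522e-01,  7.07106478e-01, -4.82242416e-04]), 'wrist_force': array([-0.13887682, -0.69026583, -0.58042139]), 'torque': array([-0.03344623,  0.00489165,  0.01802775]), 'grasp_force': 0.0, 'opening': 0.9990838535965271}
scene {'fx': 416.50974065595904, 'fy': 416.50974065595904, 'cx': 324.8659196073212, 'cy': 207.9703944189626, 'R': array([[-0.37033872,  0.92874848, -0.01659824],
       [ 0.65173095,  0.24706248, -0.71708221],
       [-0.66188821, -0.2763809 , -0.69679093]]), 't': array([ 0.21898759, -0.34201076,  1.51924903])}
side {'fx': 518.50872719291, 'fy': 518.50872719291, 'cx': 315.56681159025163, 'cy': 193.65605102151363, 'R': array([[ 0.82258993, -0.56833711,  0.01840482],
       [-0.34005039, -0.51760212, -0.78514571],
       [ 0.45575382,  0.63959438, -0.61903754]]), 't': array([-0.49582749,  0.27920231,  1.26062943])}
wrist {'fx': 291.4267940835872, 'fy': 291.4267940835872, 'cx': 323.74275374697663, 'cy': 203.70499508227496, 'hand_eye': array([[ 7.86647705e-04, -9.53704336e-01, -3.00744776e-01,
         7.71786898e-02],
       [ 9.99999493e-01,  9.39482968e-04, -3.63569657e-04,
         2.19424017e-03],
       [ 6.29282554e-04, -3.00744337e-01,  9.53704591e-01,
        -1.46915576e-01],
       [ 0.00000000e+00,  0.00000000e+00,  0.00000000e+00,
         1.00000000e+00]])}
```

View pics/scene0.png

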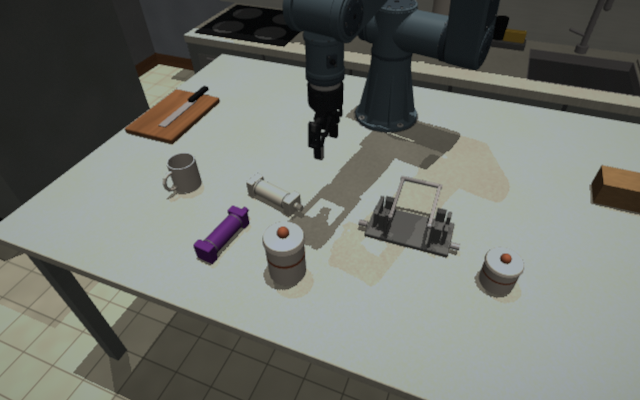

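View pics/side0.png

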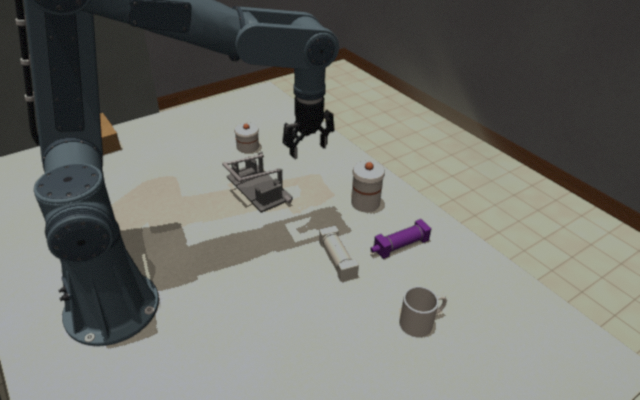

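The scene view shows the white cartridge at about (273,193) with its neck towards (298,207), and the station at (410,215) with the lever near shut. The purple cartridge at (222,233) is a decoy. Next I'll fuse the depth images into a top-down map.

```bash
cat > h.py <<'E'
import numpy as np,cv2
from bench import ctrl
from scipy.spatial.transform import Rotation as Ro
def rot(q): return Ro.from_quat(np.r_[q[1:],q[0]]).as_matrix()
def cloud(c,o=None):
    z=c["depth"];v,u=np.nonzero(z>0);d=z[v,u]
    P=np.c_[(u-c["cx"])/c["fx"]*d,(v-c["cy"])/c["fy"]*d,d]
    if "R" in c: W=(P-c["t"])@c["R"]
    else:
        H=c["hand_eye"];W=(P@H[:3,:3].T+H[:3,3])@rot(o["eef_rot"]).T+o["eef_pos"]
    return W,c["pixels"][v,u]
E
python3 - <<'E'
from h import *
import pickle
o,d=pickle.load(open("s0.pkl","rb"))
X0,Y0,s=0.35,-0.4,1000
out=[]
for n in("scene","side"):
    W,C=cloud(d[n]);
    im=np.zeros((500,800,3),np.uint8)
    m=(W[:,2]<0.2)&(W[:,2]>0.008)&(W[:,0]>X0)&(W[:,0]<X0+.5)&(abs(W[:,1])<.4)
    W=W[m];C=C[m];i=np.argsort(W[:,2]);W=W[i];C=C[i]
    col=cv2.applyColorMap(np.clip(W[:,2]/.16*255,0,255).astype(np.uint8)[:,None],cv2.COLORMAP_JET)[:,0]
    for p,c in zip(W,col):
        cv2.circle(im,(int((0.4-p[1])*1000),int((X0+.5-p[0])*1000)),1,[int(k) for k in c],-1)
    out.append(im)
im=cv2.resize(np.vstack(out),(480,600),interpolation=cv2.INTER_AREA)
im=np.hstack([cv2.resize(a,(800,500))[:, :] for a in out[:1]])
cv2.imwrite("pics/top_scene.png",out[0]);cv2.imwrite("pics/top_side.png",out[1])
W,C=cloud(d["scene"])
# cartridge region: components of table objects in scene
for n in("scene","side"):
    W,C=cloud(d[n]);m=(abs(W[:,2])<.006)&(W[:,0]>.4)&(W[:,0]<.8)&(abs(W[:,1])<.3);print(n,"table z",np.median(W[m,2]))
E
```

```text
scene table z 0.0007982845334382392
side table z 0.001435584869795612
```

View pics/top_scene.png

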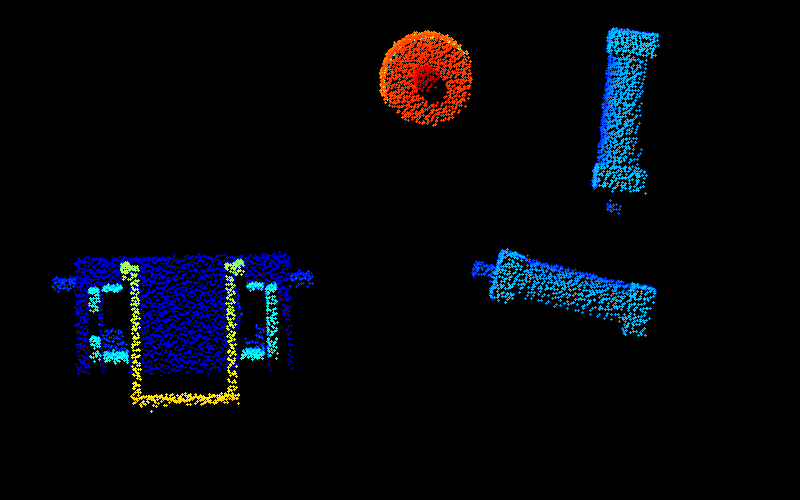

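View pics/wrist0.png

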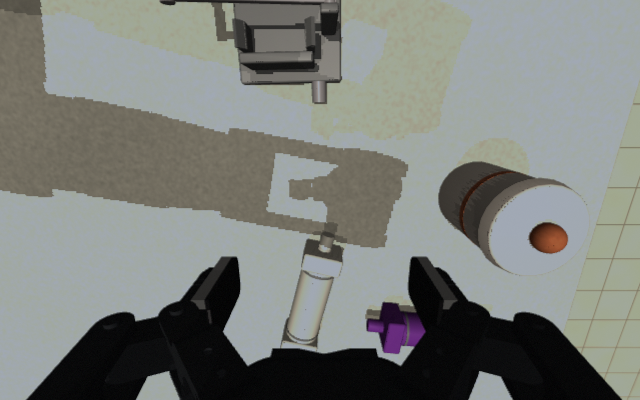

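The top-down map shows the following:
- **Station:** centred near (column 182, row 320), with the lever bar at row 398.
- **Station slot:** it is in the left (+y) end wall.
- **Cartridge:** centred near (575,292), with its neck to the left (+y).
- **Canister:** at (425,78).

The wrist view agrees. Now I'll fit the numbers.

Run:
```python
from h import *
import pickle
from scipy.optimize import least_squares
o,d=pickle.load(open("s0.pkl","rb"))
def px(c,r): return np.array([.85-r/1000,.4-c/1000])
for n in("scene","side","wrist"):
    W,C=cloud(d[n],o)
    def box(c0,c1,r0,r1,z0,z1):
        a=px(c1,r1);b=px(c0,r0);return W[(W[:,0]>a[0])&(W[:,0]<b[0])&(W[:,1]>a[1])&(W[:,1]<b[1])&(W[:,2]>z0)&(W[:,2]<z1)]
    K=box(460,670,235,345,.03,.075)
    if len(K)>50:
        r=cv2.minAreaRect((K[:,:2]*1000).astype(np.float32));print(n,"cart rect",r,"z",np.percentile(K[:,2],[50,90,98]))
        N=box(460,492,235,345,.008,.06); print("  neck",N.mean(0) if len(N) else 0, len(N))
    B=box(50,320,380,430,.06,.12)
    if len(B)>30:
        p=np.polyfit(B[:,1],B[:,0],1);print(n,"bar",len(B),np.arctan(-p[0]),B.mean(0),"y",np.percentile(B[:,1],[1,99]),"z98",np.percentile(B[:,2],98),"x",np.percentile(B[:,0],[2,98]))
    P=box(50,320,240,390,.0085,.0155)
    if len(P)>50:
        r=cv2.minAreaRect((P[:,:2]*1000).astype(np.float32));print(n,"plate",r,len(P))
    Wl=box(50,320,240,390,.058,.07)
    if len(Wl)>50:
        r=cv2.minAreaRect((Wl[:,:2]*1000).astype(np.float32));print(n,"walls",r,len(Wl))
    H=box(50,320,240,300,.075,.12)
    if len(H)>5:print(n,"posts",H.mean(0),H[:,1].min(),H[:,1].max(),H[:,0].max())
```

```text
scene cart rect ((559.1298217773438, -162.53457641601562), (182.91456604003906, 52.204200744628906), 75.13996887207031) z [0.04623443 0.05125512 0.05271651]
  neck [ 0.57536078 -0.0839177   0.03157527] 66
scene bar 210 0.018883927104906363 [0.45268459 0.21518464 0.10406376] y [0.16201058 0.26696456] z98 0.10918586161898919 x [0.44482799 0.4672335 ]
scene plate ((535.4235229492188, 216.63525390625), (120.09256744384766, 215.81895446777344), 1.4257769584655762) 1850
scene walls ((538.0529174804688, 216.85519409179688), (98.9874267578125, 187.31683349609375), 1.498043179512024) 259
scene posts [0.57503741 0.21710292 0.08634759] 0.15665297504494172 0.27871901500186275 0.5891140882630138
side cart rect ((558.5218505859375, -159.80223083496094), (189.02725219726562, 51.2824592590332), 75.69019317626953) z [0.0473173  0.05207775 0.05386671]
  neck [ 0.56352389 -0.08419628  0.03585235] 18
side bar 144 0.011071198169009675 [0.44973415 0.21273067 0.10485101] y [0.15982714 0.27001575] z98 0.11015038655196427 x [0.44114021 0.46707189]
side plate ((533.479736328125, 210.3416748046875), (118.16979
[... 266 characters left out ...]
8068718142
wrist cart rect ((559.8176879882812, -160.2642822265625), (179.54086303710938, 50.271514892578125), 75.95645904541016) z [0.04516686 0.04872765 0.04960777]
  neck [ 0.57058671 -0.08453809  0.02978086] 396
wrist bar 105 -1.3853484007608634 [0.454566   0.1622038  0.09950554] y [0.16087721 0.16397677] z98 0.10531112738004585 x [0.44497099 0.46841168]
wrist plate ((536.738525390625, 149.78564453125), (115.68582916259766, 80.49166870117188), 1.6994692087173462) 4314
wrist walls ((539.3900146484375, 142.41989135742188), (98.65105438232422, 38.21658706665039), 1.3727622032165527) 1399
wrist posts [0.57485854 0.16261621 0.08597166] 0.15689283971757975 0.1682646549313167 0.5884463883833578
```

The fits give:
- **Station:** origin (0.5275, 0.2165), yaw about +1.4°.
- **Bar:** at (0.450, 0.215, 0.103), so the lever is at about 0.17 rad.
- **Cartridge:** cart_mid (0.557, -0.172), yaw about -14.6°.

The first move goes over the bar.

servo_tool(motion=[[[21.5,-12.5,0,-1.4,0],[21.5,-12.5,0,-1.4,0],[21.5,-12.5,0,-1.4,0],[21.5,-12.5,0,-1.4,0],[21.5,-12.5,0,-1.4,0]]])

```text
time_s: 0.65
eef_pos: [0.4486, 0.2164, 0.2261]
eef_rot: [-0.0, 0.699, 0.716, -0.0]
wrist_force: [0.7, 1.4, 0.5]
opening: 0.503
grasp_force: 0.0
```

servo_tool(motion=[[[0,0,2,0,0],[0,0,4,0,0],[0,0,4,0,0],[0,0,4,0,0]]])

```text
time_s: 1.05
eef_pos: [0.4498, 0.2149, 0.1863]
eef_rot: [-0.0, 0.698, 0.716, -0.0]
wrist_force: [1.7, 0.9, 0.2]
opening: 0.498
grasp_force: 0.0
```

Run:
```python
from h import *
o=ctrl.get_obs();c=ctrl.camera("wrist");cv2.imwrite("pics/w1.png",c["pixels"][:,:,::-1])
print(o["eef_pos"],o["eef_rot"],o["q"],o["opening"])
W,C=cloud(c,o)
import pickle;pickle.dump((o,c),open("s1.pkl","wb"))
m=(W[:,2]>.085)&(W[:,2]<.13)&(W[:,0]>.43)&(W[:,0]<.475)&(W[:,1]>.15)&(W[:,1]<.29)
B=W[m];print(len(B))
for y in np.arange(.15,.29,.02):
    k=B[abs(B[:,1]-y)<.01]
    if len(k)>5:print(y,k.mean(0),k.min(0),k.max(0))
c=ctrl.camera("scene");cv2.imwrite("pics/s1.png",c["pixels"][:,:,::-1])
```

```text
[0.4498131  0.21492278 0.1862593 ] [-2.85863529e-04  6.98460300e-01  7.15648619e-01 -4.26288477e-04] [2.07178979e-01 5.05423500e-02 1.83565953e+00 3.65214203e-07
 1.25641730e+00 1.82870312e-01] 0.4977412100576647
2334
0.16999999999999998 [0.45752872 0.17008991 0.1020841 ] [0.444196   0.16151574 0.09246806] [0.47484106 0.17997196 0.10646362]
0.18999999999999997 [0.44969902 0.19001035 0.10400087] [0.44391253 0.18004998 0.09833067] [0.45557202 0.19985912 0.10699353]
0.20999999999999996 [0.44929875 0.21010211 0.10408115] [0.44364002 0.20001057 0.09885991] [0.45501809 0.21995837 0.10697408]
0.22999999999999995 [0.44852563 0.23024397 0.10410825] [0.44248944 0.2200619  0.09994085] [0.45442423 0.23998508 0.10708492]
0.24999999999999994 [0.44810481 0.2502473  0.10421574] [0.44217693 0.24001723 0.10050786] [0.4580788  0.25998316 0.10735246]
0.2699999999999999 [0.45770764 0.26463567 0.10201493] [0.44206672 0.26004454 0.09346128] [0.47486954 0.26943973 0.10671808]
```

View pics/w1.png

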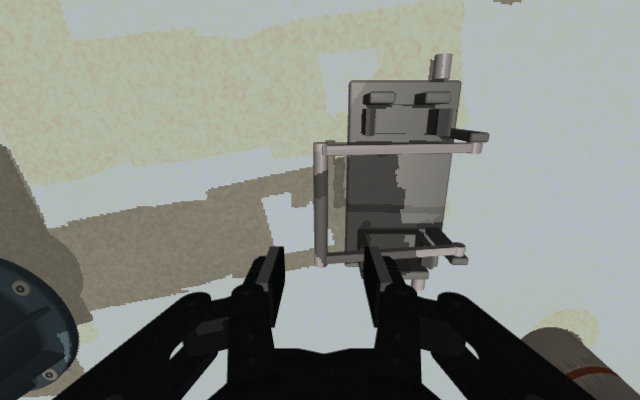

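The wrist view shows the bar vertical at column 321, rows 145–265, midway between the jaws. The bar is at x 0.4493, z 0.101. I'll go down and grip it.

servo_tool(motion=[[[0,0,4,0,0],[0,0,7.9,0,0],[0,0,7.9,0,0],[0,0,7.9,0,0],[0,0,7.9,0,1]]])

```text
time_s: 1.65
eef_pos: [0.452, 0.2153, 0.1098]
eef_rot: [0.001, 0.699, 0.716, 0.002]
wrist_force: [0.1, -1.1, 0.4]
opening: 0.345
grasp_force: 0.0
```

servo_tool(motion=[[[0,0,0,0,1],[0,0,0,0,1],[0,0,0,0,1],[0,0,0,0,1],[0,0,0,0,1]]])

```text
time_s: 2.15
eef_pos: [0.45, 0.215, 0.1074]
eef_rot: [0.0, 0.698, 0.716, 0.0]
wrist_force: [-0.1, 0.0, -1.2]
opening: 0.001
grasp_force: 0.0
```

The jaws closed on nothing, so I'll look before trying again.

Run:
```python
from h import *
o=ctrl.get_obs();c=ctrl.camera("wrist")
W,C=cloud(c,o)
print(o["eef_pos"],o["eef_rot"])
m=(W[:,2]>.06)&(W[:,2]<.16)&(W[:,0]>.40)&(W[:,0]<.50)&(W[:,1]>.15)&(W[:,1]<.29)
B=W[m]
for y in np.arange(.15,.29,.01):
    k=B[abs(B[:,1]-y)<.005]
    if len(k)>5:print(y.round(3),k.mean(0).round(4),k.min(0).round(4),k.max(0).round(4))
s=ctrl.camera("scene");d=ctrl.camera("side")
W2,_=cloud(s);m=(W2[:,2]>.06)&(W2[:,2]<.125)&(W2[:,0]>.40)&(W2[:,0]<.475)&(W2[:,1]>.15)&(W2[:,1]<.29);K=W2[m]
print("scene bar",[ (y.round(3),K[abs(K[:,1]-y)<.01].mean(0).round(3)) for y in (np.array([.17,.19,.25,.26]))])
a=cv2.resize(c["pixels"],(400,250));e=s["pixels"][130:280,340:500];f=d["pixels"][110:230,200:360]
im=np.vstack([cv2.resize(c["pixels"],(560,350)),np.hstack([cv2.resize(e,(280,250)),cv2.resize(f,(280,250))])])
cv2.imwrite("pics/m2.png",im[:,:,::-1])
```

```text
[0.45004795 0.21504582 0.10743006] [5.14317599e-05 6.98394442e-01 7.15713067e-01 7.70841020e-05]
0.16 [0.4693 0.1621 0.0871] [0.4506 0.1583 0.0604] [0.4954 0.1649 0.1069]
0.17 [0.4528 0.1662 0.1047] [0.4511 0.1651 0.1028] [0.4555 0.1673 0.1058]
0.2 [0.4525 0.2044 0.1535] [0.4502 0.2031 0.148 ] [0.4547 0.205  0.1595]
0.21 [0.4522 0.2104 0.1533] [0.443  0.205  0.0998] [0.4564 0.215  0.16  ]
0.22 [0.4515 0.2217 0.1378] [0.4308 0.215  0.0997] [0.4733 0.225  0.16  ]
0.23 [0.4513 0.2272 0.1393] [0.42   0.225  0.1001] [0.4835 0.235  0.16  ]
0.24 [0.4484 0.24   0.1044] [0.4428 0.2351 0.1005] [0.4541 0.245  0.1069]
0.25 [0.4481 0.25   0.1043] [0.4421 0.245  0.0999] [0.4538 0.255  0.107 ]
0.26 [0.4657 0.2616 0.1012] [0.4421 0.255  0.0949] [0.5   0.265 0.107]
0.27 [0.4702 0.2672 0.0983] [0.442  0.265  0.0603] [0.5    0.2747 0.1075]
0.28 [0.49   0.2799 0.0625] [0.4872 0.2751 0.0601] [0.4933 0.2847 0.0647]
scene bar [(np.float64(0.17), array([0.457, 0.17 , 0.103])), (np.float64(0.19), array([0.452, 0.19 , 0.104])), (np.float64(0.25), array([0.451, 0.251, 0.104])), (np.float64(0.26), array([0.456, 0.26 , 0.104]))]
```

View pics/m2.png

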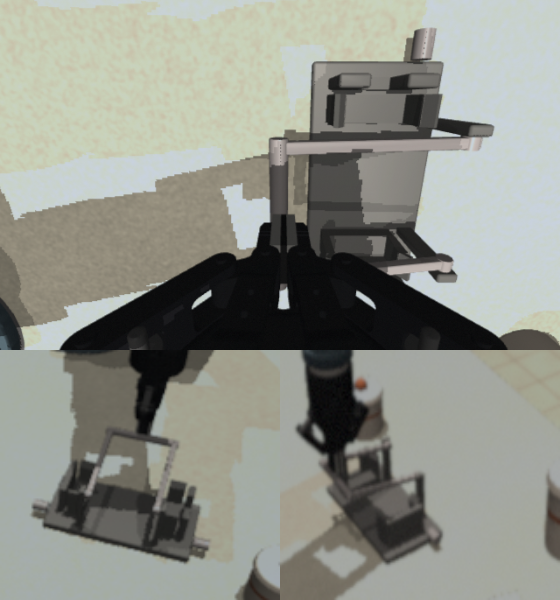

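Run:
```python
from h import *
print("reach",ctrl.tip_reach)
o=ctrl.get_obs();print(o["eef_pos"],o["opening"],o["grasp_force"])
for n in("scene","side","wrist"):
    c=ctrl.camera(n);W,C=cloud(c,o)
    m=(abs(W[:,0]-.452)<.045)&(abs(W[:,1]-.215)<.025)&(W[:,2]>.05)&(W[:,2]<.19)&(C.max(1)<60)
    K=W[m]
    print(n,len(K),np.percentile(K[:,2],[0,1,3,10]).round(4))
    for z in np.arange(.07,.17,.01):
        k=K[abs(K[:,2]-z)<.005]
        if len(k)>2:print(z.round(3),len(k),k.min(0).round(3),k.max(0).round(3))
```

```text
reach 0.025
[0.4499406  0.21501768 0.10723635] -0.005498621783352063 0.0
scene 150 [0.0972 0.0979 0.1004 0.1031]
0.1 17 [0.45  0.191 0.097] [0.456 0.238 0.103]
0.11 5 [0.45  0.211 0.107] [0.458 0.224 0.115]
0.12 12 [0.457 0.208 0.116] [0.465 0.225 0.125]
0.13 24 [0.456 0.207 0.125] [0.467 0.225 0.135]
0.14 22 [0.456 0.209 0.135] [0.466 0.226 0.145]
0.16 19 [0.442 0.205 0.155] [0.485 0.229 0.165]
side 318 [0.1055 0.1076 0.1189 0.128 ]
0.11 6 [0.444 0.212 0.106] [0.453 0.236 0.109]
0.12 16 [0.439 0.205 0.116] [0.459 0.227 0.125]
0.13 29 [0.436 0.204 0.125] [0.466 0.222 0.135]
0.14 28 [0.438 0.205 0.135] [0.463 0.216 0.145]
0.15 20 [0.437 0.201 0.145] [0.457 0.214 0.155]
0.16 46 [0.422 0.201 0.156] [0.479 0.22  0.165]
wrist 21849 [0.1018 0.1225 0.1309 0.1537]
0.1 11 [0.443 0.22  0.102] [0.454 0.239 0.104]
0.12 334 [0.439 0.221 0.115] [0.465 0.227 0.125]
0.13 548 [0.439 0.221 0.125] [0.465 0.227 0.135]
0.14 614 [0.439 0.221 0.135] [0.465 0.227 0.145]
0.15 821 [0.43  0.204 0.145] [0.473 0.229 0.155]
0.16 2948 [0.415 0.203 0.155] [0.488 0.23  0.165]
```

Run:
```python
from h import *
o=ctrl.get_obs()
for n in("scene","side","wrist"):
    c=ctrl.camera(n);W,C=cloud(c,o)
    for nm,a,b in(("+x",.4565,.468),("-x",.434,.4425)):
        m=(W[:,0]>a)&(W[:,0]<b)&(abs(W[:,1]-.215)<.016)&(W[:,2]>.02)&(W[:,2]<.15)
        K=W[m];print(n,nm,len(K),np.sort(K[:,2])[:12].round(4))
```

```text
scene +x 65 [0.1137 0.1138 0.1146 0.1154 0.1175 0.1182 0.1208 0.121  0.1212 0.1217
 0.122  0.122 ]
scene -x 0 []
side +x 16 [0.1196 0.1237 0.1238 0.1254 0.127  0.1285 0.1332 0.1365 0.1367 0.138
 0.1392 0.1407]
side -x 32 [0.102  0.1035 0.1051 0.1076 0.1099 0.1227 0.1232 0.1235 0.124  0.125
 0.1266 0.1279]
wrist +x 506 [0.1158 0.1158 0.1159 0.1162 0.1169 0.1171 0.1171 0.1173 0.1177 0.118
 0.1181 0.1181]
wrist -x 230 [0.1177 0.1185 0.1185 0.1189 0.119  0.1191 0.1196 0.1196 0.1196 0.1197
 0.1198 0.1198]
```

The depth images put the real fingertips at z ≈ 0.115, while the TCP reads 0.107. That makes the tips about 33 mm shorter than the stated 25 mm reach. The bar's height agrees across all the cameras, so I'll trust the measured tips, and lower another 3.3 cm with the jaws open.

servo_tool(motion=[[[0,0,0,0,0],[0,0,0,0,0],[0,0,0,0,0],[0,0,0,0,0],[0,0,0,0,0]]])

```text
time_s: 3.1
eef_pos: [0.45, 0.215, 0.1073]
eef_rot: [-0.0, 0.698, 0.716, 0.0]
wrist_force: [0.2, -0.1, 0.2]
opening: 0.497
grasp_force: 0.0
```

servo_tool(motion=[[[0,0,1.5,0,0],[0,0,3.3,0,0],[0,0,3.3,0,0],[0,0,3.3,0,0.2],[0,0,3.3,0,1]]])

```text
time_s: 3.6
eef_pos: [0.4507, 0.2152, 0.0751]
eef_rot: [0.0, 0.698, 0.716, 0.001]
wrist_force: [-0.1, -0.6, 0.5]
opening: 0.244
grasp_force: 0.0
```

servo_tool(motion=[[[0,0,0,0,1],[0,0,0,0,1],[0,0,0,0,1],[0,0,0,0,1],[0,0,0,0,1]]])

```text
time_s: 4.1
eef_pos: [0.4467, 0.215, 0.0738]
eef_rot: [-0.002, 0.698, 0.716, -0.003]
wrist_force: [-9.7, 0.6, 1.9]
opening: 0.118
grasp_force: 58.4
```

The bar is gripped at 58 N, with an opening that fits a 12 mm bar. I'll swing it along the arc.

servo_tool(motion=[[[0,0.2,-1.55,0,1],[0,0.6,-3.05,0,1],[0,1.3,-4.45,0,1],[0,2.2,-5.8,0,1],[0,3.2,-7.0,0,1]]])

```text
time_s: 4.6
eef_pos: [0.4766, 0.2158, 0.1439]
eef_rot: [-0.004, 0.698, 0.716, -0.005]
wrist_force: [-17.3, -1.4, 6.2]
opening: 0.116
grasp_force: 58.4
```

servo_tool(motion=[[[0,0.8,-1.3,0,1],[0,2.1,-2.2,0,1],[0,3.5,-3.0,0,1],[0,4.9,-3.6,0,1],[0,6.5,-4.05,0,1]]])

```text
time_s: 5.1
eef_pos: [0.5468, 0.2175, 0.188]
eef_rot: [0.0, 0.698, 0.716, -0.0]
wrist_force: [-8.6, -1.7, 12.6]
opening: 0.115
grasp_force: 61.9
```

servo_tool(motion=[[[0,1.9,-0.6,0,1],[0,3.9,-0.6,0,1],[0,5.8,-0.3,0,1],[0,7.1,0.1,0,1],[0,7.7,0.3,0,1]]])

```text
time_s: 5.6
eef_pos: [0.6254, 0.2193, 0.1837]
eef_rot: [0.0, 0.699, 0.716, 0.001]
wrist_force: [-3.7, -1.0, -1.1]
opening: 0.114
grasp_force: 60.6
```

Run:
```python
from h import *
o=ctrl.get_obs();print(o["eef_pos"],o["wrist_force"],o["grasp_force"])
for n in("scene","side"):
    c=ctrl.camera(n);W,C=cloud(c)
    m=(W[:,0]>.58)&(W[:,0]<.70)&(W[:,1]>.15)&(W[:,1]<.285)&(W[:,2]>.1)&(W[:,2]<.26)
    K=W[m]
    for z in np.arange(.1,.26,.01):
        k=K[(abs(K[:,2]-z)<.005)&(abs(abs(K[:,1]-.216)-.048)<.012)]
        if len(k)>2:print(n,z.round(2),len(k),k.mean(0).round(3))
```

```text
[0.62535053 0.21928792 0.18374383] [-3.65218262 -0.99659083 -1.06869553] 60.59361398220062
scene 0.1 6 [0.59  0.202 0.102]
scene 0.11 17 [0.593 0.221 0.111]
scene 0.12 13 [0.597 0.207 0.12 ]
scene 0.13 14 [0.6   0.212 0.13 ]
scene 0.14 17 [0.605 0.222 0.14 ]
scene 0.15 14 [0.609 0.218 0.15 ]
scene 0.16 17 [0.613 0.217 0.16 ]
scene 0.17 17 [0.616 0.216 0.17 ]
scene 0.18 17 [0.62  0.222 0.181]
scene 0.19 15 [0.624 0.216 0.19 ]
scene 0.2 24 [0.63  0.229 0.201]
scene 0.21 75 [0.629 0.224 0.209]
side 0.1 12 [0.585 0.213 0.102]
side 0.11 20 [0.588 0.214 0.11 ]
side 0.12 23 [0.592 0.217 0.12 ]
side 0.13 24 [0.596 0.215 0.13 ]
side 0.14 21 [0.6   0.213 0.141]
side 0.15 22 [0.603 0.215 0.15 ]
side 0.16 20 [0.606 0.229 0.16 ]
side 0.17 25 [0.61  0.217 0.17 ]
side 0.18 22 [0.615 0.214 0.18 ]
side 0.19 22 [0.617 0.218 0.19 ]
side 0.2 21 [0.623 0.208 0.199]
side 0.21 16 [0.626 0.172 0.209]
```

The lever stands at about 1.94 rad by the arm slope. I'll release it and rise.

servo_tool(motion=[[[0,0,0,0,0.2],[0,0,0,0,0.2],[0,0,0,0,0.2],[0,0,0,0,0.2],[0,0,-3,0,0.2]]])

```text
time_s: 6.2
eef_pos: [0.6208, 0.2187, 0.2069]
eef_rot: [-0.003, 0.698, 0.716, -0.004]
wrist_force: [0.1, 0.6, 0.0]
opening: 0.397
grasp_force: 0.0
```

servo_tool(motion=[[[0,0,-4,0,0.2],[0,0,-8,0,1],[0,0,-8,0,1],[0,0,-8,0,1],[0,0,-8,0,1]]])

```text
time_s: 6.7
eef_pos: [0.6232, 0.2192, 0.2904]
eef_rot: [-0.001, 0.698, 0.716, -0.001]
wrist_force: [0.1, 0.2, -1.2]
opening: -0.001
grasp_force: 0.0
```

Run:
```python
from h import *
import pickle
o=ctrl.get_obs();print(o["eef_pos"],o["eef_rot"],o["wrist_force"],o["grasp_force"])
for n in("scene","side","wrist"):
    c=ctrl.camera(n);W,C=cloud(c,o)
    m=(W[:,0]>.58)&(W[:,0]<.70)&(W[:,1]>.15)&(W[:,1]<.285)&(W[:,2]>.1)&(W[:,2]<.225)
    K=W[m]
    if len(K)>50:
        p=np.polyfit(K[:,2],K[:,0],1);print(n,"lever a",np.pi/2+np.arctan(p[0]))
    m=(W[:,0]>.48)&(W[:,0]<.62)&(W[:,1]>-.27)&(W[:,1]<-.06)&(W[:,2]>.036)&(W[:,2]<.07);K=W[m]
    if len(K)>50:
        r=cv2.minAreaRect((K[:,:2]*1000).astype(np.float32));print(n,r)
        # pca of caps-only/body top strip
        T=K[K[:,2]>.041];u,s,v=np.linalg.svd(T[:,:2]-T[:,:2].mean(0),full_matrices=False);print(v[0],np.degrees(np.arctan2(v[0,1],v[0,0])),T.mean(0))
pickle.dump(0,open("x","wb"))
```

```text
[0.62321217 0.21918458 0.2903642 ] [-6.59173936e-04  6.98388220e-01  7.15718280e-01 -8.96357704e-04] [ 0.14040091  0.24986899 -1.15142533] 0.0
scene lever a 1.9185701901230017
scene ((555.946533203125, -171.73333740234375), (161.93736267089844, 53.16501998901367), 75.71255493164062)
[-0.2422141  -0.97022283] -104.01725512169062 [ 0.560058   -0.17012624  0.04785896]
side lever a 1.9225355557362682
side ((555.1685180664062, -171.46205139160156), (163.60821533203125, 51.78419494628906), 75.49693298339844)
[-0.24165974 -0.97036105] -103.9845200760328 [ 0.55203527 -0.17564994  0.04830735]
wrist lever a 1.9444285700766188
```

servo_tool(motion=[[[-4,-0.8,0,0,0],[-8,-1.6,0,0,0],[-12,-2.5,0,0,-0.5],[-16,-3.3,0,0,-1],[-19.5,-4,0,0,-1]]])

```text
time_s: 7.35
eef_pos: [0.5878, 0.0216, 0.2908]
eef_rot: [-0.001, 0.699, 0.716, -0.001]
wrist_force: [0.2, -0.3, -1.1]
opening: 0.849
grasp_force: 0.0
```

servo_tool(motion=[[[-4,-0.8,0,4,-1],[-8,-1.6,0,8,-1],[-12,-2.5,0,12,-1],[-16,-3.3,0,15.8,-1],[-19.4,-4,0,15.8,-1]]])

```text
time_s: 7.85
eef_pos: [0.5525, -0.1734, 0.2908]
eef_rot: [-0.001, 0.791, 0.612, -0.0]
wrist_force: [0.1, -1.0, -0.2]
opening: 1.001
grasp_force: 0.0
```

servo_tool(motion=[[[0,0,5,0,-1],[0,0,10,0,-1],[0,0,14,0,-1],[0,0,14,0,-1],[0,0,14,0,-1]]])

```text
time_s: 8.35
eef_pos: [0.5532, -0.1714, 0.1516]
eef_rot: [-0.001, 0.79, 0.613, -0.0]
wrist_force: [-0.2, -0.6, 0.3]
opening: 0.998
grasp_force: 0.0
```

Run:
```python
from h import *
o=ctrl.get_obs();print(o["eef_pos"],o["eef_rot"],o["opening"])
R=rot(o["eef_rot"]);print("tool y yaw",np.degrees(np.arctan2(R[1,1],R[0,1])))
c=ctrl.camera("wrist");W,C=cloud(c,o)
m=(W[:,0]>.46)&(W[:,0]<.64)&(W[:,1]>-.28)&(W[:,1]<-.06)&(W[:,2]>.03)&(W[:,2]<.07)&(C.min(1)>70);K=W[m]
k=K[K[:,1]>-.175] # visible
r=cv2.minAreaRect((K[:,:2]*1000).astype(np.float32));print(r,K.min(0),K.max(0))
# in tool frame: fingers
T=(W-o["eef_pos"])@R
m=(C.max(1)<70)&(abs(T[:,0])<.03)&(abs(T[:,1])<.08)&(T[:,2]>-.06)&(T[:,2]<.06);F=T[m]
for s in(1,-1):
    f=F[F[:,1]*s>0];print("finger",s,len(f),"tip z",np.sort(f[:,2])[-8:].round(4),"inner y",np.sort(f[f[:,2]>np.percentile(f[:,2],70)][:,1]*s)[:5].round(4))
b=(K-o["eef_pos"])@R;q=b[(b[:,0]>.0)&(b[:,0]<.055)];print("body y range tool",q[:,1].min(),q[:,1].max(),len(q))
for n in("scene","side"):
    c=ctrl.camera(n);W,C=cloud(c);T=(W-o["eef_pos"])@R
    f=T[(C.max(1)<70)&(abs(T[:,0])<.025)&(abs(T[:,1])<.08)&(T[:,2]>-.06)&(T[:,2]<.05)]
    for s in(1,-1):
        g=f[f[:,1]*s>.0];print(n,s,len(g),np.sort(g[:,2])[-6:].round(4),np.sort(abs(g[g[:,2]>-.02][:,1]))[:3].round(4))
```

```text
[ 0.55319311 -0.17141849  0.15163868] [-8.83741955e-04  7.90152638e-01  6.12909347e-01 -4.00994505e-04] 0.9984583964395621
tool y yaw -14.399601281900278
((559.5603637695312, -161.99404907226562), (181.01187133789062, 49.963287353515625), 75.92923736572266) [ 0.51424902 -0.25547671  0.03001328] [ 0.59982567 -0.07281637  0.05165057]
finger 1 2491 tip z [-0.0189 -0.0189 -0.0188 -0.0186 -0.0186 -0.0185 -0.0182 -0.0177] inner y [0.0442 0.0442 0.0443 0.0443 0.0443]
finger -1 2514 tip z [-0.0181 -0.018  -0.0178 -0.0177 -0.0176 -0.0176 -0.0173 -0.017 ] inner y [0.0402 0.0403 0.0403 0.0403 0.0403]
body y range tool -0.01835877711099788 0.02560587591494139 2415
scene 1 83 [-0.0283 -0.0281 -0.0278 -0.0278 -0.0258 -0.0251] []
scene -1 92 [-0.0243 -0.0241 -0.0239 -0.0238 -0.022  -0.0217] []
side 1 86 [-0.0277 -0.0276 -0.0273 -0.0243 -0.024  -0.0226] []
side -1 41 [-0.0354 -0.0351 -0.0346 -0.034  -0.0319 -0.0315] []
```

The open tips sit 18–20 mm behind the TCP, which confirms the 33 mm shortfall. The body is 1.5 mm towards +y of the jaw centre. I'll go down to TCP z ≈ -0.003 and grip.

servo_tool(motion=[[[0,0.15,5,0,-1],[0,0.15,10,0,-1],[0,0.15,13.5,0,-1],[0,0.15,15.4,0,-1],[0,0.15,15.4,0,-1]]])

```text
time_s: 9.0
eef_pos: [0.5542, -0.1714, -0.0033]
eef_rot: [-0.001, 0.79, 0.613, -0.001]
wrist_force: [0.6, 0.2, -0.2]
opening: 0.997
grasp_force: 0.0
```

servo_tool(motion=[[[0,0,0,0,1],[0,0,0,0,1],[0,0,0,0,1],[0,0,0,0,1],[0,0,0,0,1]]])

```text
time_s: 9.5
eef_pos: [0.5566, -0.1728, 0.0004]
eef_rot: [0.002, 0.79, 0.613, 0.001]
wrist_force: [-1.0, -0.6, 6.9]
opening: 0.516
grasp_force: 60.6
```

servo_tool(motion=[[[0,0,-2,0,1],[0,0,-6,0,1],[0,0,-10,0,1],[0,0,-14,0,1],[0,0,-14,0,1]]])

```text
time_s: 10.0
eef_pos: [0.559, -0.174, 0.1455]
eef_rot: [0.006, 0.79, 0.613, 0.003]
wrist_force: [-0.4, -1.1, -2.5]
opening: 0.518
grasp_force: 63.1
```

Gripped at 63 N and lifted. I'll carry it over the seat, bringing x and yaw into line early so it stays clear of the raised lever.

servo_tool(motion=[[[3.6,-1.5,-1,-4,1],[7.2,-3,-1,-8,1],[10.8,-4.5,-1,-12,1],[14.4,-6,-1,-15.8,1],[18,-7.5,-1,-15.8,1]]])

```text
time_s: 10.5
eef_pos: [0.5259, 0.0226, 0.1472]
eef_rot: [-0.0, 0.698, 0.716, -0.0]
wrist_force: [0.6, 0.3, -4.5]
opening: 0.521
grasp_force: 63.0
```

servo_tool(motion=[[[4.5,0.1,0,0,1],[9,0.2,0,0,1],[13.5,0.3,0,0,1],[17.5,0.4,0,0,1],[19.6,0.5,0,0,1]]])

```text
time_s: 11.0
eef_pos: [0.5259, 0.2202, 0.1471]
eef_rot: [-0.001, 0.697, 0.717, -0.0]
wrist_force: [0.8, -1.0, -4.2]
opening: 0.518
grasp_force: 63.0
```

servo_tool(motion=[[[0,0,0,0,1],[0,0,0,0,1]]])

```text
time_s: 11.2
eef_pos: [0.5265, 0.2172, 0.147]
eef_rot: [-0.0, 0.698, 0.716, -0.001]
wrist_force: [0.3, -0.7, -3.1]
opening: 0.519
grasp_force: 63.0
```

Run:
```python
from h import *
import pickle
o=ctrl.get_obs();print(o["eef_pos"],o["eef_rot"],o["opening"],o["grasp_force"],o["wrist_force"])
R=rot(o["eef_rot"]);print("tool y yaw",np.degrees(np.arctan2(R[1,1],R[0,1])))
D={n:ctrl.camera(n) for n in("wrist","scene","side")};pickle.dump((o,D),open("s2.pkl","wb"))
Cn=np.array([.5275,.2165]);a=np.radians(1.4);A=np.array([[np.cos(a),np.sin(a)],[-np.sin(a),np.cos(a)]])
def st(W): return np.c_[(W[:,:2]-Cn)@A.T,W[:,2]]
for n in D:
    W,C=cloud(D[n],o);S=st(W)
    k=S[(C.min(1)>75)&(C.max(1).astype(int)-C.min(1)<60)&(abs(S[:,0])<.06)&(abs(S[:,1])<.13)&(S[:,2]>.115)&(S[:,2]<.2)]
    print(n,"cart",len(k))
    if len(k)>50:
        print(cv2.minAreaRect((k[:,:2]*1000).astype(np.float32)),"z",np.percentile(k[:,2],[1,50,99]).round(4))
        for lo,hi in((-.13,-.09),(-.09,-.055),(-.05,.05),(.055,.085),(.09,.13)):
            q=k[(k[:,1]>lo)&(k[:,1]<hi)]
            if len(q)>10:print("  ",lo,len(q),q.min(0).round(4),q.max(0).round(4),q.mean(0).round(4))
# station in station guess frame, earlier views
for f,n in(("s0.pkl","scene"),("s0.pkl","side"),("s0.pkl","wrist"),("s1.pkl",None)):
    oo,d=pickle.load(open(f,"rb"));c=d[n] if n else d
    W,C=cloud(c,oo);S=st(W)
    print(f,n)
    for y0,y1 in((-.08,-.056),(.056,.08)):
        q=S[(S[:,1]>y0)&(S[:,1]<y1)&(S[:,2]>.061)&(S[:,2]<.068)]
        for s in(-1,1):
            g=q[(q[:,0]*s>.02)&(q[:,0]*s<.043)]
            if len(g)>5:print("  saddle",y0,s,len(g),np.percentile(g[:,0],[5,50,95]).round(4))
    for s in(-1,1):
        g=S[(S[:,1]*s>.078)&(S[:,1]*s<.1)&(S[:,2]>.058)&(S[:,2]<.065)&(abs(S[:,0])<.04)]
        if len(g)>5:print("  endwall",s,len(g),np.percentile(g[:,1],[5,50,95]).round(4), "slot edges",np.sort(g[:,0][g[:,0]<0])[-3:].round(3),np.sort(g[:,0][g[:,0]>0])[:3].round(3))
```

```text
[0.52648031 0.21716162 0.14701859] [-2.03828147e-04  6.97899225e-01  7.16195582e-01 -7.20417373e-04] 0.5185390585615929 62.99632787704468 [ 0.26835088 -0.72186175 -3.10761612]
tool y yaw 1.4825406184396839
wrist cart 26318
((-2.687999725341797, 28.657302856445312), (90.77985382080078, 137.7931671142578), 23.54779624938965) z [0.1751 0.1934 0.197 ]
   -0.05 11582 [-0.0441 -0.0351  0.1559] [0.054  0.05   0.1999] [0.0011 0.0174 0.1915]
   0.055 11093 [-0.0243  0.055   0.1707] [0.0261 0.085  0.1982] [0.0008 0.0693 0.1947]
   0.09 1666 [-0.0085  0.09    0.1697] [0.0096 0.1024 0.1818] [0.0006 0.0961 0.1779]
scene cart 776
((2.073671340942383, 9.875434875488281), (181.7528076171875, 51.04191589355469), 89.87759399414062) z [0.1577 0.194  0.199 ]
   -0.09 148 [-0.0236 -0.081   0.1796] [ 0.0274 -0.055   0.1997] [ 0.0037 -0.0679  0.1966]
   -0.05 347 [-0.0138 -0.049   0.157 ] [0.0244 0.0496 0.1974] [ 0.0106 -0.0007  0.1899]
   0.055 182 [-0.0233  0.0553  0.1484] [0.027  0.0846 0.1999] [0.0049 0.0682 0.1934]
   0.09 34 [-0.0061  0.0901  0.163 ] [0.01   0.1008 0.1833] [0.0047 0.0956 0.1777]
side
[... 1023 characters left out ...]
 [-0.004 -0.003 -0.003] [0.001 0.002 0.004]
  endwall 1 11 [0.0795 0.0884 0.0973] slot edges [-0.031 -0.026 -0.021] [0.021 0.028 0.032]
s0.pkl wrist
  saddle -0.08 -1 157 [-0.0385 -0.0357 -0.0335]
  saddle -0.08 1 151 [0.0328 0.0354 0.0378]
  endwall -1 874 [-0.0929 -0.0884 -0.0836] slot edges [-0. -0. -0.] [0. 0. 0.]
s1.pkl None
  saddle -0.08 -1 28 [-0.0383 -0.037  -0.0357]
  saddle -0.08 1 62 [0.0331 0.0351 0.0376]
  saddle 0.056 -1 150 [-0.0384 -0.0362 -0.0337]
  saddle 0.056 1 162 [0.0329 0.0348 0.0378]
  endwall -1 270 [-0.0914 -0.0859 -0.081 ] slot edges [-0.035 -0.035 -0.035] [0.005 0.005 0.006]
  endwall 1 689 [0.079 0.089 0.094] slot edges [-0.014 -0.014 -0.014] [0.012 0.012 0.013]
```

The station estimate is good to about 0.5 mm. The held cartridge sits at x ≈ +0.8 mm, y ≈ 0, flat, with its underside at about 0.1475. I'll lower it gently.

servo_tool(motion=[[[0,-0.08,2,0,1],[0,-0.08,4,0,1],[0,-0.08,6,0,1],[0,-0.08,7,0,1],[0,-0.08,7,0,1]]])

```text
time_s: 11.85
eef_pos: [0.5253, 0.216, 0.0762]
eef_rot: [-0.001, 0.699, 0.715, -0.001]
wrist_force: [-0.6, 0.4, -3.2]
opening: 0.523
grasp_force: 63.0
```

servo_tool(motion=[[[0,0,1,0,1],[0,0,2,0,1],[0,0,3,0,1],[0,0,3.5,0,1],[0,0,3.5,0,1]]])

```text
time_s: 12.35
eef_pos: [0.5256, 0.217, 0.0416]
eef_rot: [-0.001, 0.698, 0.716, -0.001]
wrist_force: [-0.6, 0.3, -3.7]
opening: 0.521
grasp_force: 63.0
```

```bash
cat > cart.py <<'E'
from h import *
o=ctrl.get_obs();print(o["eef_pos"],o["opening"],o["grasp_force"],o["wrist_force"])
Cn=np.array([.5275,.2165]);a=np.radians(1.4);A=np.array([[np.cos(a),np.sin(a)],[-np.sin(a),np.cos(a)]])
for n in("wrist","scene","side"):
    c=ctrl.camera(n);W,C=cloud(c,o);S=np.c_[(W[:,:2]-Cn)@A.T,W[:,2]]
    if n=="wrist":cv2.imwrite("pics/wc%.1f.png"%o["time_s"],c["pixels"][:,:,::-1])
    h=o["eef_pos"][2]
    for lo,hi in((-.082,-.056),(.056,.082),(.086,.108)):
        q=S[(S[:,1]>lo)&(S[:,1]<hi)&(abs(S[:,0])<.027)&(S[:,2]>.05)&(S[:,2]<.13)]
        if len(q)>10:
            t=np.percentile(q[:,2],80);g=q[q[:,2]>t-.006];print(n,lo,len(g),g[:,:2].min(0).round(4),g[:,:2].max(0).round(4),"ztop",np.percentile(q[:,2],[50,90,98]).round(4))
    for lo,hi in((.07,.12),):
        q=S[(S[:,1]>.05)&(S[:,1]<.12)&(abs(S[:,0])<.011)&(S[:,2]>.03)&(S[:,2]<.13)]
        if len(q)>5:print(n,"neck end y",np.percentile(q[:,1],[98,100]).round(4))
E
python3 cart.py
```

```text
[0.52561615 0.2169954  0.04164209] 0.5209039375705642 63.01846504211426 [-0.55163212  0.33186248 -3.66479776]
wrist 0.056 10429 [-0.0251  0.056 ] [0.0253 0.0799] ztop [0.0903 0.0912 0.0917]
wrist 0.086 2114 [-0.0087  0.086 ] [0.0083 0.1021] ztop [0.0703 0.0743 0.0751]
wrist neck end y [0.1005 0.1021]
scene -0.082 78 [-0.0229 -0.0799] [ 0.0269 -0.0562] ztop [0.0901 0.0939 0.0953]
scene 0.056 144 [-0.0255  0.0562] [0.0262 0.0793] ztop [0.0907 0.0937 0.0946]
scene 0.086 34 [-0.0069  0.0864] [0.0092 0.1014] ztop [0.0695 0.0758 0.077 ]
scene neck end y [0.1005 0.1014]
side -0.082 102 [-0.0265 -0.0814] [ 0.0244 -0.0561] ztop [0.0827 0.0947 0.0967]
side 0.056 12 [-0.0171  0.056 ] [-0.0014  0.0741] ztop [0.0893 0.0932 0.0956]
side neck end y [0.0734 0.0741]
```

It is centred in the cradle, with the underside at about 0.0415. That leaves about 15.5 mm to the saddle floors.

servo_tool(motion=[[[0,0,0.5,0,1],[0,0,1,0,1],[0,0,1.3,0,1],[0,0,1.5,0,1],[0,0,1.6,0,1]]])

```text
time_s: 13.0
eef_pos: [0.5262, 0.2171, 0.0265]
eef_rot: [-0.0, 0.698, 0.716, -0.0]
wrist_force: [-4.4, -1.2, 4.3]
opening: 0.519
grasp_force: 63.8
```

servo_tool(motion=[[[0,0,0,0,1],[0,0,0,0,1]]])

```text
time_s: 13.2
eef_pos: [0.5266, 0.2171, 0.0269]
eef_rot: [0.0, 0.698, 0.716, 0.0]
wrist_force: [-0.5, -0.1, -3.7]
opening: 0.523
grasp_force: 63.1
```

servo_tool(motion=[[[0,0,0.1,0,1],[0,0,0.2,0,1],[0,0,0.2,0,1],[0,0,0.2,0,1]]])

```text
time_s: 13.6
eef_pos: [0.5268, 0.2171, 0.0264]
eef_rot: [0.0, 0.698, 0.716, 0.0]
wrist_force: [-5.4, -1.9, 10.4]
opening: 0.518
grasp_force: 64.5
```

```bash
python3 cart.py
```

```text
[0.52681177 0.217143   0.02642105] 0.5177505409884555 64.52873110771179 [-5.42842055 -1.94533543 10.42839839]
wrist 0.056 10455 [-0.0242  0.056 ] [0.0262 0.08  ] ztop [0.0751 0.076  0.0765]
wrist 0.086 3916 [-0.027  0.086] [0.027  0.1023] ztop [0.0594 0.0618 0.0624]
wrist neck end y [0.1006 0.1023]
scene -0.082 87 [-0.0227 -0.0799] [ 0.0261 -0.0561] ztop [0.0758 0.0779 0.0788]
scene 0.056 144 [-0.0221  0.056 ] [0.0268 0.0796] ztop [0.076  0.0778 0.079 ]
scene 0.086 58 [-0.0266  0.086 ] [0.0243 0.101 ] ztop [0.0601 0.063  0.0636]
scene neck end y [0.1006 0.1012]
side -0.082 94 [-0.0269 -0.0807] [ 0.025  -0.0562] ztop [0.0732 0.079  0.0807]
side neck end y [0.0684 0.0687]
```

It is seated: the cap tops are at 0.076, both ends are level, and contact is firm. I'll release and retreat straight up.

servo_tool(motion=[[[0,0,-0.1,0,0],[0,0,-0.1,0,-0.2],[0,0,-0.1,0,-0.5],[0,0,-0.1,0,-0.6],[0,0,-0.1,0,-0.6]]])

```text
time_s: 14.25
eef_pos: [0.5266, 0.2171, 0.0258]
eef_rot: [0.0, 0.698, 0.716, 0.0]
wrist_force: [0.1, 0.6, 0.1]
opening: 0.8
grasp_force: 0.0
```

servo_tool(motion=[[[0,0,-1,0,-0.6],[0,0,-3,0,-0.6],[0,0,-7,0,-0.6],[0,0,-12,0,-0.6],[0,0,-16,0,-0.6]]])

```text
time_s: 14.75
eef_pos: [0.5269, 0.2172, 0.1892]
eef_rot: [0.001, 0.698, 0.716, 0.001]
wrist_force: [0.5, -0.5, 0.1]
opening: 0.798
grasp_force: 0.0
```

servo_tool(motion=[[[0,0,-4.5,0,0.2],[0,0,-7.5,0,0.2],[0,0,-7.5,0,0.2]]])

```text
time_s: 15.05
eef_pos: [0.5293, 0.2177, 0.2677]
eef_rot: [0.003, 0.698, 0.716, 0.005]
wrist_force: [0.9, -0.2, -0.4]
opening: 0.398
grasp_force: 0.0
```

```bash
python3 cart.py
python3 - <<'E'
from h import *
o=ctrl.get_obs();print(o["eef_pos"],o["eef_rot"])
for n in("scene","side","wrist"):
    c=ctrl.camera(n);W,C=cloud(c,o)
    m=(W[:,0]>.58)&(W[:,0]<.70)&(W[:,1]>.15)&(W[:,1]<.285)&(W[:,2]>.1)&(W[:,2]<.225);K=W[m]
    b=K[(K[:,2]>.195)]
    if len(K)>50:print(n,np.pi/2+np.arctan(np.polyfit(K[:,2],K[:,0],1)[0]),b.mean(0) if len(b) else 0,b.min(0),b.max(0))
E
```

```text
[0.5292703  0.21771931 0.26771438] 0.398155013117351 0.0 [ 0.92380655 -0.21041169 -0.40886207]
wrist -0.082 636 [-0.0229 -0.0788] [ 0.0255 -0.0561] ztop [0.0748 0.0758 0.0763]
wrist 0.056 981 [-0.0243  0.0565] [0.0256 0.0806] ztop [0.075  0.076  0.0767]
wrist 0.086 418 [-0.027   0.0861] [0.027  0.1025] ztop [0.0594 0.0617 0.0623]
wrist neck end y [0.1014 0.1027]
scene -0.082 85 [-0.0259 -0.0804] [ 0.0261 -0.057 ] ztop [0.0758 0.078  0.0792]
scene 0.056 143 [-0.025   0.0561] [0.0254 0.0796] ztop [0.076  0.0784 0.0792]
scene 0.086 59 [-0.0257  0.086 ] [0.0268 0.1018] ztop [0.0605 0.063  0.064 ]
scene neck end y [0.1009 0.1018]
side -0.082 95 [-0.026  -0.0814] [ 0.026 -0.056] ztop [0.0748 0.0791 0.0822]
side 0.056 80 [-0.0257  0.0564] [0.0246 0.081 ] ztop [0.0759 0.0788 0.0805]
side neck end y [0.0809 0.0843]
[0.52594576 0.21699771 0.2603616 ] [-2.14818349e-04  6.98414014e-01  7.15693876e-01 -3.05984959e-04]
scene 1.9169334744836681 [0.6293491  0.22000986 0.20743804] [0.62108206 0.16511151 0.19555717] [0.63492698 0.27264216 0.21372537]
side 1.926175950763273 [0.62352043 0.21634666 0.2078981 ] [0.61594862 0.16304582 0.19517803] [0.63337641 0.27189389 0.21385218]
wrist 1.9355847570352798 [0.62561069 0.22440258 0.20818979] [0.61842292 0.16577562 0.19500002] [0.63397492 0.27390677 0.2126972 ]
```

The cartridge is home and level, and the lever is still at about 1.93 rad. Now I'll regrip the bar and swing it shut.

servo_tool(motion=[[[0,4.5,0,0,0.1],[0,9,0,0,0.1],[0,9.9,0,0,0.1],[0,9.9,0,0,0.1],[0,9.9,0,0,0.1]]])

```text
time_s: 15.85
eef_pos: [0.6243, 0.2195, 0.2596]
eef_rot: [-0.001, 0.698, 0.716, -0.001]
wrist_force: [0.3, -0.8, 0.2]
opening: 0.455
grasp_force: 0.0
```

servo_tool(motion=[[[0,0,3,0,0.1],[0,0,6,0,0.1],[0,0,7.8,0,0.1],[0,0,7.8,0,0.1],[0,0,7.8,0,1]]])

```text
time_s: 16.35
eef_pos: [0.6248, 0.2198, 0.1837]
eef_rot: [0.0, 0.698, 0.716, 0.0]
wrist_force: [0.6, -0.5, 0.5]
opening: 0.293
grasp_force: 0.0
```

servo_tool(motion=[[[0,0,0,0,1],[0,0,0,0,1],[0,0,0,0,1],[0,0,0,0,1],[0,0,0,0,1]]])

```text
time_s: 16.85
eef_pos: [0.6267, 0.2199, 0.1848]
eef_rot: [0.001, 0.698, 0.716, 0.002]
wrist_force: [0.3, 0.8, 6.8]
opening: 0.115
grasp_force: 59.0
```

servo_tool(motion=[[[0,-1.7,-0.75,0,1],[0,-3.7,-1.0,0,1],[0,-5.6,-1.0,0,1],[0,-7.6,-0.65,0,1],[0,-9.5,-0.05,0,1]]])

```text
time_s: 17.35
eef_pos: [0.5333, 0.2177, 0.1874]
eef_rot: [0.003, 0.698, 0.716, 0.004]
wrist_force: [2.8, 1.3, 3.6]
opening: 0.112
grasp_force: 61.8
```

servo_tool(motion=[[[0,-1.8,0.9,0,1],[0,-3.4,2.0,0,1],[0,-4.8,3.4,0,1],[0,-6.0,5.0,0,1],[0,-6.9,6.4,0,1]]])

```text
time_s: 17.85
eef_pos: [0.4605, 0.2159, 0.1199]
eef_rot: [-0.0, 0.698, 0.716, 0.0]
wrist_force: [-1.5, 1.6, 6.9]
opening: 0.112
grasp_force: 68.3
```

servo_tool(motion=[[[0,-0.7,1.8,0,1],[0,-1.1,3.5,0,1],[0,-1.3,4.8,0,1],[0,-1.3,5.6,0,1],[0,-1.3,5.9,0,1]]])

```text
time_s: 18.35
eef_pos: [0.4456, 0.2155, 0.059]
eef_rot: [-0.002, 0.698, 0.716, -0.002]
wrist_force: [-10.1, 2.8, 5.6]
opening: 0.111
grasp_force: 72.6
```

```bash
cat > lev.py <<'E'
from h import *
o=ctrl.get_obs();print(o["eef_pos"],o["wrist_force"],o["grasp_force"])
for n in("scene","side","wrist"):
    c=ctrl.camera(n);W,C=cloud(c,o)
    m=(W[:,0]>.425)&(W[:,0]<.475)&(abs(abs(W[:,1]-.2155)-.034)<.018)&(W[:,2]>.06)&(W[:,2]<.13)&(C.max(1)>60);K=W[m]
    if len(K)>20:print(n,len(K),"bar top",np.percentile(K[:,2],[50,90,98]).round(4),K.mean(0).round(4))
E
python3 lev.py
```

```text
[0.44560806 0.21552849 0.05903319] [-10.1443659    2.82623102   5.58306279] 72.55005598068237
scene 126 bar top [0.0883 0.0908 0.0921] [0.4527 0.218  0.0881]
side 53 bar top [0.089  0.0924 0.0935] [0.4522 0.1768 0.0888]
wrist 3853 bar top [0.0872 0.0888 0.0893] [0.4516 0.2409 0.0871]
```

The bar top is at about 0.089 (fully shut is 0.087). I'll press a little further onto the stop.

servo_tool(motion=[[[0,0.2,0.3,0,1],[0,0.2,0.5,0,1],[0,0.2,0.5,0,1],[0,0.2,0.5,0,1]]])

```text
time_s: 18.9
eef_pos: [0.4455, 0.2155, 0.0555]
eef_rot: [-0.004, 0.698, 0.716, -0.004]
wrist_force: [-21.2, -0.7, 23.0]
opening: 0.112
grasp_force: 75.5
```

It is on the stop, with 23 N upward. I'll ease off, open and rise.

servo_tool(motion=[[[0,-0.3,-0.2,0,0.5],[0,-0.3,-0.2,0,0.2],[0,-0.3,-0.2,0,0.1],[0,-0.3,-0.2,0,0.1],[0,-0.3,-0.2,0,0.1]]])

```text
time_s: 19.4
eef_pos: [0.4478, 0.2151, 0.0572]
eef_rot: [0.0, 0.698, 0.716, 0.0]
wrist_force: [0.3, 0.2, 0.3]
opening: 0.449
grasp_force: 0.0
```

servo_tool(motion=[[[0,0,-2,0,0.1],[0,0,-6,0,0.1],[0,0,-10,0,0.1],[0,0,-14,0,0.1],[0,0,-15,0,0.1]]])

```text
time_s: 19.9
eef_pos: [0.4503, 0.2157, 0.2123]
eef_rot: [0.002, 0.698, 0.716, 0.003]
wrist_force: [0.4, 0.4, 0.4]
opening: 0.453
grasp_force: 0.0
```

servo_tool(motion=[[[0,0,0,0,0.1],[0,0,0,0,0.1],[0,0,0,0,0.1]]])

```text
time_s: 20.2
eef_pos: [0.4463, 0.2148, 0.2051]
eef_rot: [-0.001, 0.698, 0.716, -0.002]
wrist_force: [0.2, 0.2, -0.7]
opening: 0.452
grasp_force: 0.0
```

```bash
python3 lev.py; python3 cart.py
```

```text
[0.44625657 0.21483207 0.20512476] [ 0.1599971   0.20175001 -0.68969226] 0.0
scene 133 bar top [0.0857 0.0881 0.0892] [0.4528 0.2187 0.0854]
side 106 bar top [0.0862 0.089  0.0906] [0.4523 0.2143 0.0857]
wrist 1260 bar top [0.0842 0.0859 0.0865] [0.4521 0.2215 0.0841]
[0.44669306 0.21495699 0.20573721] 0.45368268874691486 0.0 [ 0.50327499 -0.01659848 -0.35041496]
wrist -0.082 775 [-0.0237 -0.0784] [ 0.0266 -0.056 ] ztop [0.0748 0.0757 0.0762]
wrist 0.056 1457 [-0.0244  0.056 ] [0.0258 0.08  ] ztop [0.0748 0.0759 0.0765]
wrist 0.086 592 [-0.0266  0.0863] [0.0269 0.1026] ztop [0.0592 0.0616 0.0623]
wrist neck end y [0.1015 0.1026]
scene -0.082 133 [-0.0242 -0.0799] [ 0.0268 -0.0561] ztop [0.076  0.0781 0.0791]
scene 0.056 143 [-0.026  0.056] [0.0256 0.0795] ztop [0.0759 0.078  0.079 ]
scene 0.086 57 [-0.027  0.086] [0.027  0.1017] ztop [0.0605 0.0634 0.0657]
scene neck end y [0.1009 0.1017]
side -0.082 89 [-0.0247 -0.0818] [ 0.0249 -0.0563] ztop [0.0733 0.0792 0.0805]
side 0.056 42 [-0.0252  0.0562] [0.0255 0.0817] ztop [0.0763 0.0797 0.0833]
side neck end y [0.0829 0.0846]
```

The lever is shut (bar top 0.0865), the cartridge is home and level, and the gripper is clear of everything. Handing in.

```bash
python3 -c "
from bench import ctrl
print(ctrl.hand_in())"
```

```text
the job is handed in; nothing more can be done
None
```

The job is handed in (no verdict returned): by my last camera measurements the cartridge lies home and level with the lever shut over it and the gripper clear, and I kept away from the canister, mug and sugar pot; the fingertips measured about 33 mm shorter than the stated 25 mm reach, so my first grip on the bar closed on air and I corrected every later grasp for it.

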